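Lay out the pump pistons by size

TASK

The four aluminium pistons of a stripped hydraulic pump stand mixed up on the white-rimmed black tray. Stand them bore upward on the blue rail in order of size, the smallest next to the red end block and the largest next to the grey one, one centred on each yellow mark. Set them down gently without dropping any, and leave the pressure gauge and the grease tin where they are.

Things in the scene. Friction and masses are not known exactly. Their poses are not given: they have to be found in the camera images.
- piston_a: the smallest of four plain upright aluminium hydraulic pistons (two black seal rings, dark round bore shown on the upper face only): in effect a smooth solid cylinder of diameter 24 mm and height 36 mm. Origin: centre of its underside, z up along its axis. It stands at the start on a low black tray with a white rim (125 x 400 mm, floor 3 mm above the bench, rim 8 mm above the bench), with the other three in one row, at least 75 mm from centre to centre. Loose.
- piston_b: the second smallest of four plain upright aluminium hydraulic pistons (two black seal rings, dark round bore shown on the upper face only): in effect a smooth solid cylinder of diameter 34 mm and height 48 mm. Origin: centre of its underside, z up along its axis. It stands at the start on a low black tray with a white rim (125 x 400 mm, floor 3 mm above the bench, rim 8 mm above the bench), with the other three in one row, at least 75 mm from centre to centre. Loose.
- piston_c: the second largest of four plain upright aluminium hydraulic pistons (two black seal rings, dark round bore shown on the upper face only): in effect a smooth solid cylinder of diameter 45 mm and height 60 mm. Origin: centre of its underside, z up along its axis. It stands at the start on a low black tray with a white rim (125 x 400 mm, floor 3 mm above the bench, rim 8 mm above the bench), with the other three in one row, at least 75 mm from centre to centre. Loose.
- piston_d: the largest of four plain upright aluminium hydraulic pistons (two black seal rings, dark round bore shown on the upper face only): in effect a smooth solid cylinder of diameter 56 mm and height 72 mm. Origin: centre of its underside, z up along its axis. It stands at the start on a low black tray with a white rim (125 x 400 mm, floor 3 mm above the bench, rim 8 mm above the bench), with the other three in one row, at least 75 mm from centre to centre. Loose.
- rail: fixed blue layout rail, a flat bar 76 mm (x) by 390 mm (y) by 10 mm thick, lying on the bench; its flat top carries four identical yellow round marks of 64 mm diameter (painted, flush), centred at y = -120, -40, +40 and +120 mm on its centre line x = 0. Origin: centre of its underside; y along its length, z up. It lies parallel to the tray to within 0.25 rad, either in front of or behind it.
- red_block: red end block fixed on top of one end of the rail, across it: 60 mm (x) by 16 mm (y) by 18 mm high, its top 28 mm above the bench. Origin: centre of its underside, on the rail's centre line, 185 mm from the rail's middle; the four marks lie 65, 145, 225 and 305 mm from it. It shows the end where the smallest piston belongs; it may be at either end of the rail.
- grey_block: grey end block fixed on top of one end of the rail, across it: 60 mm (x) by 16 mm (y) by 18 mm high, its top 28 mm above the bench. Origin: centre of its underside, on the rail's centre line, 185 mm from the rail's middle; the four marks lie 65, 145, 225 and 305 mm from it. It shows the end where the largest piston belongs, opposite the red block.
- gauge: bystander: loose pressure gauge lying on its back, dark case of 80 mm diameter, 28 mm high, white face upward, a 14 mm thick brass stem standing out 28 mm at its -y side. Origin: centre of its underside.
- tin: bystander: loose green grease tin with an orange lid, 64 mm diameter, 60 mm high, upright. Origin: centre of its underside.
Mind the look-alikes: they are no part of the job. Leave any brown or pink look-alike of the piston_b alone.

How it is judged:
At the end, for the whole second after the job is handed in: Each piston stands upright (within 0.1 rad), at rest and released on the rail's top, in order of size from the red block (smallest) to the grey block (largest), each within 12 mm along the rail and 12 mm across it of the centre of its own mark (horizontal distance between piston_a and red_block between 0.053 and 0.077 m and x of piston_a in the frame of rail between -0.012 and 0.012 m and z of piston_a in the frame of rail between 0.007 and 0.013 m and angle between each of piston_a, piston_b, piston_c, piston_d's own z axis and vertical below 0.1 rad and linear speed of each of piston_a, piston_b, piston_c, piston_d below 0.02 m/s and angular speed of each of piston_a, piston_b, piston_c, piston_d below 0.2 rad/s and horizontal distance between piston_b and red_block between 0.133 and 0.157 m and x of piston_b in the frame of rail between -0.012 and 0.012 m and z of piston_b in the frame of rail between 0.007 and 0.013 m and horizontal distance between piston_c and red_block between 0.213 and 0.237 m and x of piston_c in the frame of rail between -0.012 and 0.012 m and z of piston_c in the frame of rail between 0.007 and 0.013 m and horizontal distance between piston_d and red_block between 0.293 and 0.317 m and x of piston_d in the frame of rail between -0.012 and 0.012 m and z of piston_d in the frame of rail between 0.007 and 0.013 m); the robot touches nothing.
It fails at once if the gauge is shifted by more than 20 mm (distance of gauge from where it was at the start of the episode above 0.02 m).
It fails at once if the tin is shifted by more than 20 mm (distance of tin from where it was at the start of the episode above 0.02 m).
It fails at once if a piston is dropped (it falls free of the fingers faster than 0.7 m/s, some 25 mm) ((linear speed of piston_a above 0.7 m/s and contact force between the fingers and piston_a below 0.05 N) or (linear speed of piston_b above 0.7 m/s and contact force between the fingers and piston_b below 0.05 N) or (linear speed of piston_c above 0.7 m/s and contact force between the fingers and piston_c below 0.05 N) or (linear speed of piston_d above 0.7 m/s and contact force between the fingers and piston_d below 0.05 N)).
It also fails if it takes over 112 s, if anything falls off the work surface, if the arm or the gripper's body presses on something with over 40 N, if the wrist force passes 120 N, or if a joint passes its speed limit or range.

ROBOT

A 7-joint arm with a two-finger parallel gripper is mounted at the origin on the work surface. World frame = base frame: x ahead of the robot, y to its left, z up, the work surface at z = 0. Lengths are in m, angles in rad, forces in N, time in s.
With the tool pointing down it reaches from about 0.35 to 0.9 m from the base axis. Payload 7.2 kg.
Tool frame: the origin (TCP) lies on the centre line of the jaws, within the pads' length; the fingertips stand 25 mm ahead of it and the grasp point (between the pads) lies 6 mm ahead of it; z points along the fingers, y is the line along which they close (so a half turn about z gives the same grasp; the last joint's range is limited). The gripper opens to 88 mm and grips with 3 to 60 N. Pads are 20 mm wide; open, the fingers measure 115 mm over their backs; the gripper's body (75 mm by 178 mm) begins 61 mm behind the grasp point.
Start: joints at [-1.38, 0.411, -0.013, 1.596, 0.006, 1.134, -0.082], TCP at [0.16, 0.604, 0.248] pointing down, gripper open.
Joint ranges: [-2.95, 2.95], [-0.29, 1.99], [-1.47, 1.44], [0.14, 2.54], [-1.03, 4.17], [0.13, 1.85], [-2.86, 2.86]. Speed limits (rad/s): [2.39, 2.39, 3.01, 3.01, 3.14, 3.14, 3.14].

INTERFACE

Orientations are given as a 3x3 rotation matrix whose columns are the frame's x, y, z axes.
In Python, from bench import robot gives the robot as it stands.
- The arm moves only by the tool arm_command, never from a script. Its argument "targets" is a list of rows, each an object with "slide": the shift along the world's x, y, z in mm, a list of three; "rotation": the turn, a rotation vector about the world's x, y, z in degrees, a list of three. A call has 1 to 10 rows; each row is the pose to reach, as a shift and turn from the pose commanded when the call began; what a row does not reach only later rows make up. A row lasts 1/12 s, in which the tool goes at most 41.7 mm and 7.16 degrees, less where a joint would pass 70% of its speed; a pose out of reach is approached as far as the arm can. A call with a gripper value outside its range is refused whole. "gripper" is the finger opening in mm, from 0 to 87.8, set as the call begins (left out, the last holds). The fingers move at their own pace and stop on an object; "squeeze" is the grip in N (left out, the last holds). Time passes only in rows, so rows that repeat a pose let the fingers close. It gives the time, the measured TCP pose, the force, the opening and the grip force at its end, in the units of the state.
- robot.get_obs(): the state, without advancing time (a new reading comes with each control period).
- robot.grab_frame(name): name is "scene" or "top"; returns a dict with "pixels" (420x560x3 uint8, red, green, blue), "mtx" (3x3 intrinsics, pixels), "eye" and "rotation" of the camera in the world. Camera axes: x right, y down, z forward; pixel columns grow to the right and rows downward; lengths in m; the calibration is good to about 2 mm. A picture is of the moment at which its call begins. There is no depth.
- robot.sign_off(): hands the job in; it is judged then, once.
Trained networks look in the newest picture that a camera, given by its name, has taken for a name from the list of things; names that differ only in an ending like _2 or _b are one class to them, and where a whole thing is asked for, a point or a joint stands for the part that bears it (a point fixed in the world has none). Each returns a list of dicts, best first, with "score" (0 to 1); they miss things now and then, are a little off and sometimes report something else, mostly with a low value. They report only what shows in the picture. A call takes as long as a camera call. They do not tell look-alikes from the thing itself.
- robot.spot_in(label, camera): "centre" ([column, row] in pixels, amid what is visible of it).
- robot.silhouettes(label, camera): "mask" (420x560 bool, what is visible of it) and "centre" ([column, row] in pixels, amid what is visible of it).
- robot.spot_point(label, camera): "centre" ([column, row] in pixels: a listed point, or the origin of a listed thing).
The state is a dict: "time": time; "joints": joint angles; "joint_vel": joint speeds; "joint_torque": joint torques, N m; "tool_pos": TCP position; "orientation": TCP orientation; "wrist_force": force on the tool from outside, world axes, zero at the start; "moment": the same for the moment, N m; "grip_width": finger opening in m; "grasp_force": force on a finger pad.
Only numpy, scipy, OpenCV 4.12 (cv2) and the standard library are available. Lean on these libraries where they do the work, as an engineer would, in place of code of your own. Each camera call takes 0.05 s, during which the arm holds its last target. There are 200 camera calls.

## Working session

There is one attempt and no reset: what is moved stays moved. The work goes in short steps, Python scripts to look and compute and a tool call to move; the robot and the scene stay as the last step left them, time stands still between calls to the robot, and variables do not carry over. Pictures are saved under pics/ and viewed, at most 14 in all, crops included, and the job is handed in when it is done.

Besides the shell and the picture viewer there is one more tool, called as name([rows], argument=value, ...), one row to a line, values as JSON. arm_command: Moves the arm, as the interface text tells. Its arguments: {"type":"object","properties":{"targets":{"type":"array","items":{"type":"object","properties":{"slide":{"type":"array","items":{"type":"number"}},"rotation":{"type":"array","items":{"type":"number"}}}}},"gripper":{"type":"number"},"squeeze":{"type":"number"}},"required":["targets"]}

```bash
mkdir -p pics
python3 - <<'E'
from bench import robot
import cv2
for n in("top","scene"):
    f=robot.grab_frame(n); cv2.imwrite(f"pics/{n}0.png",f["pixels"][:,:,::-1]); print(n,f["mtx"],f["eye"],f["rotation"])
for l in("piston_a","rail","red_block","grey_block","gauge","tin"):
    print(l,[(d["centre"],round(d["score"],2)) for d in robot.spot_point(l,"top")])
o=robot.get_obs();print(o["time"],o["tool_pos"],o["orientation"])
E
```

```text
top [[475.44348353   0.         285.48693559]
 [  0.         475.44348353 207.67817711]
 [  0.           0.           1.        ]] [0.38544559 0.01778184 1.27245402] [[-0.01173528 -0.99433705  0.10562248]
 [-0.99981007  0.01002453 -0.01671319]
 [ 0.01555973 -0.10579855 -0.99426584]]
scene [[440.89703824   0.         276.24096072]
 [  0.         440.89703824 206.5892686 ]
 [  0.           0.           1.        ]] [1.01411291 0.61011651 0.55869122] [[-0.77883779  0.33581513 -0.52975455]
 [ 0.62721212  0.42247328 -0.65430977]
 [ 0.00408002 -0.84186966 -0.53966548]]
piston_a [([343.3, 230.0], 0.95), ([211.1, 277.3], 0.73), ([239.3, 227.0], 0.65), ([271.6, 224.3], 0.56), ([201.2, 231.3], 0.51), ([201.0, 193.7], 0.48), ([309.8, 227.3], 0.46)]
rail [([287.4, 168.8], 0.61)]
red_block [([356.5, 173.9], 0.52)]
grey_block [([220.1, 153.3], 0.52)]
gauge [([420.3, 181.6], 0.59)]
tin [([151.5, 201.8], 0.7)]
0.4 [0.15993749 0.60413797 0.24752362] [[-9.66706246e-01  2.55888713e-01 -3.31676174e-05]
 [ 2.55888715e-01  9.66706227e-01 -1.90754148e-04]
 [-1.67484912e-05 -1.92890445e-04 -9.99999981e-01]]
```

View pics/top0.png

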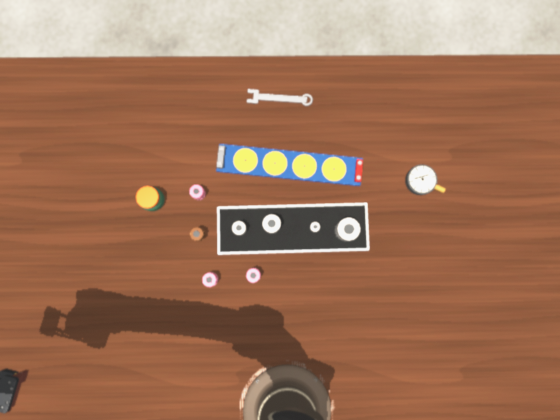

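View pics/scene0.png

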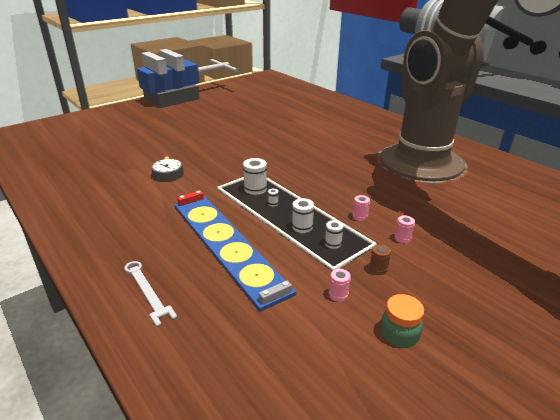

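The top view shows the tray pistons left to right as b (239,228), c (272,224), a (315,227) and d (349,229). The rail's grey end is at (221,156), its red end at (360,170), and its yellow marks run from (245,160) to (334,169). The pink and brown look-alikes, the tin and the gauge are clear of both. Next I'll measure.

```bash
cat > h.py <<'E'
from bench import robot
import cv2, numpy as np
def toworld(f,uv,z):
    K,R,e=[np.array(f[k]) for k in("mtx","rotation","eye")]
    d=R@np.linalg.solve(K,[uv[0],uv[1],1]); return e+d*(z-e[2])/d[2]
def topix(f,p):
    K,R,e=[np.array(f[k]) for k in("mtx","rotation","eye")]
    q=K@(R.T@(np.array(p)-e)); return q[:2]/q[2]
E
python3 - <<'E'
from h import *
f=robot.grab_frame("top"); im=f["pixels"]; hsv=cv2.cvtColor(im,cv2.COLOR_RGB2HSV)
def blobs(m,amin):
    n,l,s,c=cv2.connectedComponentsWithStats(m.astype(np.uint8)); return [(c[i],s[i]) for i in range(1,n) if s[i][4]>amin]
ym=(abs(hsv[...,0].astype(int)-28)<6)&(hsv[...,1]>150)&(hsv[...,2]>150)
P=[]
for c,s in blobs(ym,200): w=toworld(f,c,.01); P.append(w); print("mark",c.round(1),s[2:],w.round(4))
P=np.array(P);print("spacing",np.linalg.norm(np.diff(P,axis=0),axis=1))
# pistons: bright, low-sat region inside tray floor
m=(hsv[...,1]<60)&(hsv[...,2]>110)
sub=np.zeros_like(m); sub[209:248,222:364]=m[209:248,222:364]
cs,_=cv2.findContours(sub.astype(np.uint8),cv2.RETR_EXTERNAL,cv2.CHAIN_APPROX_NONE)
H=dict(b=(.048,34),c=(.06,45),a=(.036,24),d=(.072,56))
cs=sorted([c for c in cs if cv2.contourArea(c)>20],key=lambda c:c[:,0,0].mean())
for c in cs: print(cv2.boundingRect(c),cv2.minEnclosingCircle(c))
if len(cs)==4:
  for c,k in zip(cs,"bcad"):
    z=.003+H[k][0]; (u,v),r=cv2.minEnclosingCircle(c); x,y,w,h=cv2.boundingRect(c)
    s=475/(1.27-z); print(k,toworld(f,(u,v),z).round(4),"diam",2*r/s*1e3,"exp",H[k][1])
big=cv2.resize(im[140:250,210:375],None,fx=4.8,fy=4.8,interpolation=cv2.INTER_NEAREST); cv2.imwrite("pics/crop1.png",big[:,:,::-1])
E
```

```text
Traceback (most recent call last):
numpy.exceptions.AxisError: axis 1 is out of bounds for array of dimension 1
```

```bash
cat > m.py <<'E'
from h import *
f=robot.grab_frame("top"); im=f["pixels"]; hsv=cv2.cvtColor(im,cv2.COLOR_RGB2HSV)
print(hsv[160,245],hsv[169,334],hsv[229,343])
def blobs(m,amin):
    n,l,s,c=cv2.connectedComponentsWithStats(m.astype(np.uint8)); return [(c[i],s[i]) for i in range(1,n) if s[i][4]>amin]
ym=(hsv[...,0]>18)&(hsv[...,0]<42)&(hsv[...,1]>110)&(hsv[...,2]>110)
ym[:140]=0; ym[195:]=0; ym[:,:222]=0; ym[:,358:]=0
P=[]
for c,s in sorted(blobs(ym,200),key=lambda t:t[0][0]): w=toworld(f,c,.01); P.append(w); print("mark",c.round(1),s[2:],w.round(4))
P=np.array(P)
if len(P)>1: print("spacing",np.linalg.norm(np.diff(P,axis=0),axis=1))
m=(hsv[...,1]<60)&(hsv[...,2]>110)
sub=np.zeros_like(m); sub[209:248,222:364]=m[209:248,222:364]
cs,_=cv2.findContours(sub.astype(np.uint8),cv2.RETR_EXTERNAL,cv2.CHAIN_APPROX_NONE)
H=dict(b=(.048,34),c=(.06,45),a=(.036,24),d=(.072,56))
cs=sorted([c for c in cs if cv2.contourArea(c)>20],key=lambda c:c[:,0,0].mean())
for c in cs: print(cv2.boundingRect(c))
if len(cs)==4:
  for c,k in zip(cs,"bcad"):
    z=.003+H[k][0]; (u,v),r=cv2.minEnclosingCircle(c)
    s=475/(1.27-z); print(k,toworld(f,(u,v),z).round(4),"diam",2*r/s*1e3,"exp",H[k][1])
big=cv2.resize(im[140:250,210:375],None,fx=4.8,fy=4.8,interpolation=cv2.INTER_NEAREST); cv2.imwrite("pics/crop1.png",big[:,:,::-1])
E
python3 m.py
```

```text
[ 25 117 235] [ 26 118 244] [ 20   6 244]
mark [245.  159.8] [ 23  22 382] [0.6506 0.1042 0.01  ]
mark [274.6 162.7] [ 22  22 386] [0.6418 0.0246 0.01  ]
mark [304.1 165.7] [ 23  22 381] [ 0.633  -0.0549  0.01  ]
mark [333.6 168.6] [ 22  22 383] [ 0.6244 -0.1344  0.01  ]
spacing [0.08008772 0.079978   0.07999174]
(231, 220, 15, 16)
(262, 214, 19, 20)
(310, 221, 11, 12)
(335, 217, 26, 25)
b [0.4651 0.1191 0.051 ] diam 39.275618579262186 exp 34
c [0.4742 0.0338 0.063 ] diam 50.727705704538444 exp 45
a [ 0.4665 -0.0778  0.039 ] diam 29.549065632067233 exp 24
d [ 0.4569 -0.1584  0.075 ] diam 65.2657271535773 exp 56
```

View pics/crop1.png

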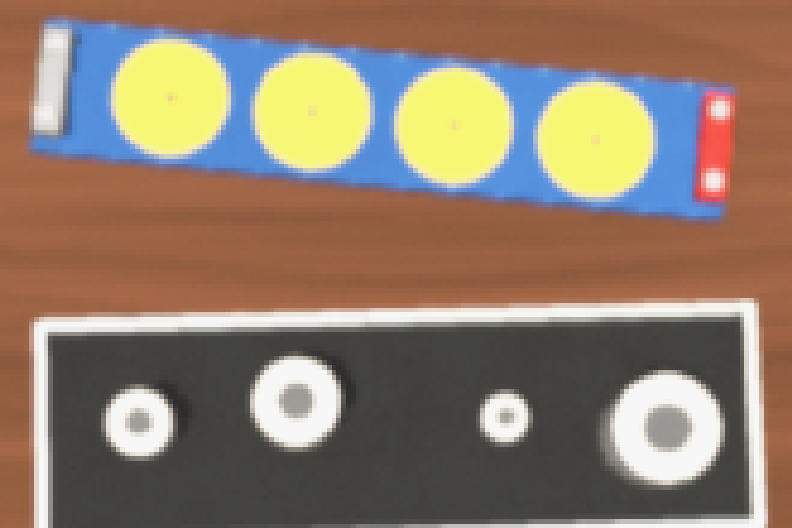

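Spacing comes out at 80 mm, as specified, and all the piston sizes match. Correcting for the visible side wall from its bore, d sits at about (0.458, -0.161). I'll close along world x and start with piston a.

arm_command([
  {"slide": [30,-25,0],"rotation": [0,0,-4]},
  {"slide": [260,-220,0],"rotation": [0,0,-40]},
  {"slide": [260,-220,0],"rotation": [0,0,-40]},
  {"slide": [260,-220,0],"rotation": [0,0,-40]},
  {"slide": [260,-220,0],"rotation": [0,0,-40]},
  {"slide": [260,-220,0],"rotation": [0,0,-40]},
  {"slide": [260,-220,0],"rotation": [0,0,-40]},
  {"slide": [260,-220,0],"rotation": [0,0,-40]},
  {"slide": [260,-220,0],"rotation": [0,0,-40]},
  {"slide": [260,-220,0],"rotation": [0,0,-40]},
], gripper=50, squeeze=30)

```text
time: 1.33
tool_pos: [0.4233, 0.3808, 0.248]
orientation: [[-0.57, 0.821, 0.002], [0.821, 0.57, -0.001], [-0.001, 0.001, -1.0]]
wrist_force: [-0.2, 0.7, 0.5]
grip_width: 0.0499
grasp_force: 0.0
```

arm_command([
  {"slide": [4,-35,0],"rotation": [0,0,-3]},
  {"slide": [47,-462,0],"rotation": [0,0,-35]},
  {"slide": [47,-462,0],"rotation": [0,0,-35]},
  {"slide": [47,-462,0],"rotation": [0,0,-35]},
  {"slide": [47,-462,0],"rotation": [0,0,-35]},
  {"slide": [47,-462,0],"rotation": [0,0,-35]},
  {"slide": [47,-462,0],"rotation": [0,0,-35]},
  {"slide": [47,-462,0],"rotation": [0,0,-35]},
  {"slide": [47,-462,0],"rotation": [0,0,-35]},
  {"slide": [47,-462,0],"rotation": [0,0,-35]},
])

```text
time: 2.17
tool_pos: [0.4614, -0.0241, 0.248]
orientation: [[-0.006, 1.0, 0.001], [1.0, 0.006, 0.001], [0.001, 0.001, -1.0]]
wrist_force: [0.5, 0.2, -0.4]
grip_width: 0.05
grasp_force: 0.0
```

arm_command([
  {"slide": [0,0,0]},
  {"slide": [0,0,0]},
  {"slide": [0,0,0]},
])

```text
$.targets[0]: bad value
```

arm_command([
  {"slide": [3,-30,0],"rotation": [0,0,0]},
  {"slide": [5,-53,-20],"rotation": [0,0,0]},
  {"slide": [5,-53,-60],"rotation": [0,0,0]},
  {"slide": [5,-53,-100],"rotation": [0,0,0]},
  {"slide": [5,-53,-120],"rotation": [0,0,0]},
  {"slide": [5,-53,-120],"rotation": [0,0,0]},
  {"slide": [5,-53,-120],"rotation": [0,0,0]},
  {"slide": [5,-53,-120],"rotation": [0,0,0]},
])

```text
time: 2.83
tool_pos: [0.4676, -0.0763, 0.1289]
orientation: [[-0.004, 1.0, 0.002], [1.0, 0.004, 0.0], [0.0, 0.002, -1.0]]
wrist_force: [0.1, -0.3, 0.5]
grip_width: 0.05
grasp_force: 0.0
```

arm_command([
  {"slide": [-1,-1,-30],"rotation": [0,0,0]},
  {"slide": [-1,-1,-55],"rotation": [0,0,0]},
  {"slide": [-1,-1,-75],"rotation": [0,0,0]},
  {"slide": [-1,-1,-90],"rotation": [0,0,0]},
  {"slide": [-1,-1,-97],"rotation": [0,0,0]},
  {"slide": [-1,-1,-97],"rotation": [0,0,0]},
  {"slide": [-1,-1,-97],"rotation": [0,0,0]},
])

```text
time: 3.42
tool_pos: [0.4666, -0.0778, 0.0319]
orientation: [[-0.003, 1.0, 0.002], [1.0, 0.003, 0.0], [0.0, 0.002, -1.0]]
wrist_force: [-0.2, 0.2, -0.8]
grip_width: 0.0497
grasp_force: 0.0
```

arm_command([
  {"slide": [0,0,0],"rotation": [0,0,0]},
  {"slide": [0,0,0],"rotation": [0,0,0]},
  {"slide": [0,0,0],"rotation": [0,0,0]},
  {"slide": [0,0,0],"rotation": [0,0,0]},
  {"slide": [0,0,0],"rotation": [0,0,0]},
  {"slide": [0,0,0],"rotation": [0,0,0]},
  {"slide": [0,0,0],"rotation": [0,0,0]},
  {"slide": [0,0,0],"rotation": [0,0,0]},
], gripper=10)

```text
time: 4.08
tool_pos: [0.466, -0.0779, 0.0311]
orientation: [[-0.003, 1.0, 0.001], [1.0, 0.003, 0.0], [0.0, 0.001, -1.0]]
wrist_force: [-0.8, 0.7, 7.0]
grip_width: 0.0236
grasp_force: 30.0
```

arm_command([
  {"slide": [0,0,15],"rotation": [0,0,0]},
  {"slide": [0,0,40],"rotation": [0,0,0]},
  {"slide": [15,-5,60],"rotation": [0,0,0]},
  {"slide": [45,-16,60],"rotation": [0,0,0]},
  {"slide": [80,-28,60],"rotation": [0,0,0]},
  {"slide": [115,-41,60],"rotation": [0,0,0]},
  {"slide": [145,-51,60],"rotation": [0,0,0]},
  {"slide": [158,-56,50],"rotation": [0,0,0]},
  {"slide": [158,-56,35],"rotation": [0,0,0]},
  {"slide": [158,-56,25],"rotation": [0,0,0]},
])

```text
time: 4.92
tool_pos: [0.6235, -0.1343, 0.0541]
orientation: [[-0.003, 1.0, -0.001], [1.0, 0.003, -0.0], [-0.0, -0.001, -1.0]]
wrist_force: [-0.8, 0.3, -1.2]
grip_width: 0.0234
grasp_force: 30.0
```

arm_command([
  {"slide": [1,0,-5],"rotation": [0,0,0]},
  {"slide": [1,0,-10],"rotation": [0,0,0]},
  {"slide": [1,0,-13],"rotation": [0,0,0]},
  {"slide": [1,0,-15],"rotation": [0,0,0]},
  {"slide": [1,0,-16],"rotation": [0,0,0]},
  {"slide": [1,0,-16],"rotation": [0,0,0]},
  {"slide": [1,0,-16],"rotation": [0,0,0]},
])

```text
time: 5.5
tool_pos: [0.6248, -0.1339, 0.0401]
orientation: [[-0.003, 1.0, 0.001], [1.0, 0.003, 0.0], [0.0, 0.001, -1.0]]
wrist_force: [0.2, -0.2, -1.1]
grip_width: 0.0241
grasp_force: 30.0
```

arm_command([
  {"slide": [0,0,-1],"rotation": [0,0,0]},
  {"slide": [0,0,-2],"rotation": [0,0,0]},
  {"slide": [0,0,-2],"rotation": [0,0,0]},
])

```text
time: 5.75
tool_pos: [0.6248, -0.1339, 0.0382]
orientation: [[-0.003, 1.0, 0.001], [1.0, 0.003, 0.0], [0.0, 0.001, -1.0]]
wrist_force: [-1.2, 0.8, 4.1]
grip_width: 0.023
grasp_force: 30.0
```

arm_command([
  {"slide": [0,0,0],"rotation": [0,0,0]},
  {"slide": [0,0,0],"rotation": [0,0,0]},
  {"slide": [0,0,0],"rotation": [0,0,0]},
  {"slide": [0,0,0],"rotation": [0,0,0]},
  {"slide": [0,0,0],"rotation": [0,0,0]},
  {"slide": [0,0,20],"rotation": [0,0,0]},
  {"slide": [0,0,50],"rotation": [0,0,0]},
  {"slide": [0,0,90],"rotation": [0,0,0]},
  {"slide": [-15,10,100],"rotation": [0,0,0]},
  {"slide": [-40,30,100],"rotation": [0,0,0]},
], gripper=55)

```text
time: 6.58
tool_pos: [0.5876, -0.1069, 0.1414]
orientation: [[-0.0, 1.0, 0.008], [1.0, 0.0, -0.003], [-0.003, 0.008, -1.0]]
wrist_force: [0.3, 0.1, -0.9]
grip_width: 0.0552
grasp_force: 0.0
```

arm_command([
  {"slide": [-14,25,0],"rotation": [0,0,0]},
  {"slide": [-32,60,0],"rotation": [0,0,0]},
  {"slide": [-50,95,0],"rotation": [0,0,0]},
  {"slide": [-68,130,0],"rotation": [0,0,0]},
  {"slide": [-86,165,0],"rotation": [0,0,0]},
  {"slide": [-104,200,0],"rotation": [0,0,0]},
  {"slide": [-118,220,0],"rotation": [0,0,0]},
  {"slide": [-120,223,0],"rotation": [0,0,0]},
  {"slide": [-120,223,-15],"rotation": [0,0,0]},
  {"slide": [-120,223,-30],"rotation": [0,0,0]},
])

```text
time: 7.42
tool_pos: [0.4652, 0.1198, 0.1081]
orientation: [[-0.005, 1.0, 0.002], [1.0, 0.005, 0.001], [0.001, 0.002, -1.0]]
wrist_force: [0.0, 0.3, -0.3]
grip_width: 0.0548
grasp_force: 0.0
```

arm_command([
  {"slide": [0,-1,-20],"rotation": [0,0,0]},
  {"slide": [0,-1,-40],"rotation": [0,0,0]},
  {"slide": [0,-1,-55],"rotation": [0,0,0]},
  {"slide": [0,-1,-65],"rotation": [0,0,0]},
  {"slide": [0,-1,-70],"rotation": [0,0,0]},
  {"slide": [0,-1,-70],"rotation": [0,0,0]},
  {"slide": [0,-1,-70],"rotation": [0,0,0]},
])

```text
time: 8.0
tool_pos: [0.4649, 0.1177, 0.038]
orientation: [[-0.002, 1.0, 0.0], [1.0, 0.002, -0.0], [-0.0, 0.0, -1.0]]
wrist_force: [0.0, 0.9, -0.2]
grip_width: 0.0546
grasp_force: 0.0
```

arm_command([
  {"slide": [0,0,0],"rotation": [0,0,0]},
  {"slide": [0,0,0],"rotation": [0,0,0]},
  {"slide": [0,0,0],"rotation": [0,0,0]},
  {"slide": [0,0,0],"rotation": [0,0,0]},
  {"slide": [0,0,0],"rotation": [0,0,0]},
  {"slide": [0,0,0],"rotation": [0,0,0]},
  {"slide": [0,0,0],"rotation": [0,0,0]},
  {"slide": [0,0,0],"rotation": [0,0,0]},
], gripper=20)

```text
time: 8.67
tool_pos: [0.465, 0.1183, 0.0382]
orientation: [[-0.003, 1.0, 0.001], [1.0, 0.003, 0.001], [0.001, 0.001, -1.0]]
wrist_force: [-0.9, -0.1, 6.8]
grip_width: 0.0339
grasp_force: 30.0
```

arm_command([
  {"slide": [0,0,15],"rotation": [0,0,0]},
  {"slide": [0,0,45],"rotation": [0,0,0]},
  {"slide": [20,0,70],"rotation": [0,0,0]},
  {"slide": [55,-15,75],"rotation": [0,0,0]},
  {"slide": [85,-40,75],"rotation": [0,0,0]},
  {"slide": [110,-72,75],"rotation": [0,0,0]},
  {"slide": [130,-107,75],"rotation": [0,0,0]},
  {"slide": [150,-140,75],"rotation": [0,0,0]},
  {"slide": [164,-168,65],"rotation": [0,0,0]},
  {"slide": [168,-174,45],"rotation": [0,0,0]},
])

```text
time: 9.5
tool_pos: [0.6355, -0.0633, 0.0847]
orientation: [[0.003, 1.0, 0.006], [1.0, -0.003, -0.004], [-0.004, 0.006, -1.0]]
wrist_force: [0.1, -0.9, -0.6]
grip_width: 0.0338
grasp_force: 30.0
```

arm_command([
  {"slide": [0,0,-15],"rotation": [0,0,0]},
  {"slide": [0,0,-25],"rotation": [0,0,0]},
  {"slide": [0,0,-31],"rotation": [0,0,0]},
  {"slide": [0,0,-34],"rotation": [0,0,0]},
  {"slide": [0,0,-36],"rotation": [0,0,0]},
  {"slide": [0,0,-36],"rotation": [0,0,0]},
  {"slide": [0,0,-36],"rotation": [0,0,0]},
])

```text
time: 10.08
tool_pos: [0.633, -0.0555, 0.0474]
orientation: [[-0.004, 1.0, 0.001], [1.0, 0.004, 0.0], [0.0, 0.001, -1.0]]
wrist_force: [0.3, -0.3, -0.7]
grip_width: 0.0334
grasp_force: 30.0
```

Target z is 0.0452, so it goes down 2 mm more, then releases.

arm_command([
  {"slide": [0,0,-1],"rotation": [0,0,0]},
  {"slide": [0,0,-2],"rotation": [0,0,0]},
  {"slide": [0,0,-2],"rotation": [0,0,0]},
])

```text
time: 10.33
tool_pos: [0.6329, -0.0558, 0.0453]
orientation: [[-0.003, 1.0, 0.001], [1.0, 0.003, 0.0], [0.0, 0.001, -1.0]]
wrist_force: [-1.5, 0.7, 3.8]
grip_width: 0.0333
grasp_force: 30.0
```

arm_command([
  {"slide": [0,0,0],"rotation": [0,0,0]},
  {"slide": [0,0,0],"rotation": [0,0,0]},
  {"slide": [0,0,0],"rotation": [0,0,0]},
  {"slide": [0,0,0],"rotation": [0,0,0]},
  {"slide": [0,0,0],"rotation": [0,0,0]},
  {"slide": [0,0,20],"rotation": [0,0,0]},
  {"slide": [0,0,50],"rotation": [0,0,0]},
  {"slide": [0,0,85],"rotation": [0,0,0]},
  {"slide": [-15,8,100],"rotation": [0,0,0]},
  {"slide": [-45,25,100],"rotation": [0,0,0]},
], gripper=68)

```text
time: 11.17
tool_pos: [0.5915, -0.0335, 0.1488]
orientation: [[-0.0, 1.0, 0.009], [1.0, 0.0, -0.002], [-0.002, 0.009, -1.0]]
wrist_force: [0.1, -0.0, 0.0]
grip_width: 0.0676
grasp_force: 0.0
```

arm_command([
  {"slide": [-25,14,0],"rotation": [0,0,0]},
  {"slide": [-55,31,0],"rotation": [0,0,0]},
  {"slide": [-85,48,0],"rotation": [0,0,0]},
  {"slide": [-108,61,0],"rotation": [0,0,0]},
  {"slide": [-114,65,0],"rotation": [0,0,0]},
  {"slide": [-114,65,-10],"rotation": [0,0,0]},
  {"slide": [-114,65,-20],"rotation": [0,0,0]},
  {"slide": [-114,65,-30],"rotation": [0,0,0]},
  {"slide": [-114,65,-30],"rotation": [0,0,0]},
])

```text
time: 11.92
tool_pos: [0.4734, 0.033, 0.1123]
orientation: [[-0.002, 1.0, -0.003], [1.0, 0.002, -0.002], [-0.002, -0.003, -1.0]]
wrist_force: [0.4, 0.2, 0.8]
grip_width: 0.0679
grasp_force: 0.0
```

arm_command([
  {"slide": [0,0,-15],"rotation": [0,0,0]},
  {"slide": [0,0,-35],"rotation": [0,0,0]},
  {"slide": [0,0,-52],"rotation": [0,0,0]},
  {"slide": [0,0,-64],"rotation": [0,0,0]},
  {"slide": [0,0,-72],"rotation": [0,0,0]},
  {"slide": [0,0,-72],"rotation": [0,0,0]},
  {"slide": [0,0,-72],"rotation": [0,0,0]},
])

```text
time: 12.5
tool_pos: [0.4737, 0.0333, 0.0423]
orientation: [[-0.002, 1.0, -0.001], [1.0, 0.002, -0.001], [-0.001, -0.001, -1.0]]
wrist_force: [-0.4, -0.7, 0.2]
grip_width: 0.068
grasp_force: 0.0
```

arm_command([
  {"slide": [0,0,0],"rotation": [0,0,0]},
  {"slide": [0,0,0],"rotation": [0,0,0]},
  {"slide": [0,0,0],"rotation": [0,0,0]},
  {"slide": [0,0,0],"rotation": [0,0,0]},
  {"slide": [0,0,0],"rotation": [0,0,0]},
  {"slide": [0,0,0],"rotation": [0,0,0]},
  {"slide": [0,0,0],"rotation": [0,0,0]},
  {"slide": [0,0,0],"rotation": [0,0,0]},
], gripper=30)

```text
time: 13.17
tool_pos: [0.4743, 0.0342, 0.0433]
orientation: [[-0.003, 1.0, 0.002], [1.0, 0.003, 0.001], [0.001, 0.002, -1.0]]
wrist_force: [0.3, -1.0, 6.3]
grip_width: 0.0445
grasp_force: 30.0
```

arm_command([
  {"slide": [0,0,15],"rotation": [0,0,0]},
  {"slide": [0,0,40],"rotation": [0,0,0]},
  {"slide": [20,-1,55],"rotation": [0,0,0]},
  {"slide": [55,-3,55],"rotation": [0,0,0]},
  {"slide": [90,-5,55],"rotation": [0,0,0]},
  {"slide": [125,-7,55],"rotation": [0,0,0]},
  {"slide": [155,-8,55],"rotation": [0,0,0]},
  {"slide": [168,-9,50],"rotation": [0,0,0]},
  {"slide": [168,-9,40],"rotation": [0,0,0]},
  {"slide": [168,-9,30],"rotation": [0,0,0]},
])

```text
time: 14.0
tool_pos: [0.6408, 0.0248, 0.0712]
orientation: [[-0.003, 1.0, -0.002], [1.0, 0.003, -0.0], [-0.0, -0.002, -1.0]]
wrist_force: [-1.2, 0.5, -3.4]
grip_width: 0.045
grasp_force: 30.0
```

arm_command([
  {"slide": [0,0,-10],"rotation": [0,0,0]},
  {"slide": [0,0,-15],"rotation": [0,0,0]},
  {"slide": [0,0,-19],"rotation": [0,0,0]},
  {"slide": [0,0,-21],"rotation": [0,0,0]},
  {"slide": [0,0,-21],"rotation": [0,0,0]},
  {"slide": [0,0,-21],"rotation": [0,0,0]},
])

```text
time: 14.5
tool_pos: [0.6416, 0.0251, 0.052]
orientation: [[-0.003, 1.0, 0.0], [1.0, 0.003, 0.0], [0.0, 0.0, -1.0]]
wrist_force: [0.2, -0.4, -2.4]
grip_width: 0.0443
grasp_force: 30.0
```

arm_command([
  {"slide": [0,0,-1],"rotation": [0,0,0]},
  {"slide": [0,0,-2],"rotation": [0,0,0]},
  {"slide": [0,0,-2],"rotation": [0,0,0]},
])

```text
time: 14.75
tool_pos: [0.6419, 0.0251, 0.0504]
orientation: [[-0.003, 1.0, 0.001], [1.0, 0.003, 0.0], [0.0, 0.001, -1.0]]
wrist_force: [-1.3, 0.2, 2.4]
grip_width: 0.0445
grasp_force: 30.0
```

arm_command([
  {"slide": [0,0,0],"rotation": [0,0,0]},
  {"slide": [0,0,0],"rotation": [0,0,0]},
  {"slide": [0,0,0],"rotation": [0,0,0]},
  {"slide": [0,0,0],"rotation": [0,0,0]},
  {"slide": [0,0,0],"rotation": [0,0,0]},
  {"slide": [0,0,20],"rotation": [0,0,0]},
  {"slide": [0,0,50],"rotation": [0,0,0]},
  {"slide": [0,0,85],"rotation": [0,0,0]},
  {"slide": [-15,-10,100],"rotation": [0,0,0]},
  {"slide": [-40,-35,100],"rotation": [0,0,0]},
], gripper=84)

```text
time: 15.58
tool_pos: [0.6053, -0.0066, 0.1533]
orientation: [[-0.008, 1.0, 0.008], [1.0, 0.008, 0.002], [0.002, 0.008, -1.0]]
wrist_force: [0.7, -0.4, 0.5]
grip_width: 0.0843
grasp_force: 0.0
```

Run:
```python
from h import *
f=robot.grab_frame("scene"); cv2.imwrite("pics/s2.png",f["pixels"][:,:,::-1])
```

```text
(no output)
```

View pics/s2.png

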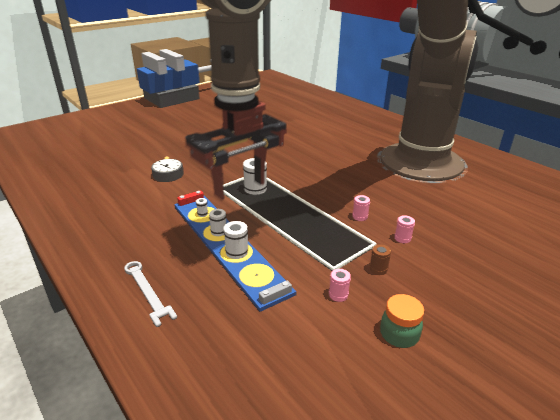

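The scene view shows a (202,207), b (217,222) and c (236,240) upright on their marks; d is still on the tray at (255,177).

arm_command([
  {"slide": [-15,-16,0],"rotation": [0,0,0]},
  {"slide": [-40,-42,0],"rotation": [0,0,0]},
  {"slide": [-65,-68,0],"rotation": [0,0,0]},
  {"slide": [-90,-94,0],"rotation": [0,0,0]},
  {"slide": [-115,-120,0],"rotation": [0,0,0]},
  {"slide": [-138,-144,0],"rotation": [0,0,0]},
  {"slide": [-144,-151,0],"rotation": [0,0,0]},
  {"slide": [-144,-151,-10],"rotation": [0,0,0]},
  {"slide": [-144,-151,-20],"rotation": [0,0,0]},
  {"slide": [-144,-151,-20],"rotation": [0,0,0]},
])

```text
time: 16.47
tool_pos: [0.4576, -0.1593, 0.1275]
orientation: [[-0.005, 1.0, -0.002], [1.0, 0.005, 0.001], [0.001, -0.002, -1.0]]
wrist_force: [-0.4, 0.8, -0.1]
grip_width: 0.0838
grasp_force: 0.0
```

arm_command([
  {"slide": [0,0,-15],"rotation": [0,0,0]},
  {"slide": [0,0,-30],"rotation": [0,0,0]},
  {"slide": [0,0,-50],"rotation": [0,0,0]},
  {"slide": [0,0,-66],"rotation": [0,0,0]},
  {"slide": [0,0,-76],"rotation": [0,0,0]},
  {"slide": [0,0,-80],"rotation": [0,0,0]},
  {"slide": [0,0,-80],"rotation": [0,0,0]},
  {"slide": [0,0,-80],"rotation": [0,0,0]},
])

```text
time: 17.13
tool_pos: [0.458, -0.1607, 0.0498]
orientation: [[-0.004, 1.0, -0.0], [1.0, 0.004, -0.0], [-0.0, -0.0, -1.0]]
wrist_force: [-0.7, -0.0, 0.9]
grip_width: 0.0839
grasp_force: 0.0
```

arm_command([
  {"slide": [0,0,0],"rotation": [0,0,0]},
  {"slide": [0,0,0],"rotation": [0,0,0]},
  {"slide": [0,0,0],"rotation": [0,0,0]},
  {"slide": [0,0,0],"rotation": [0,0,0]},
  {"slide": [0,0,0],"rotation": [0,0,0]},
  {"slide": [0,0,0],"rotation": [0,0,0]},
  {"slide": [0,0,0],"rotation": [0,0,0]},
  {"slide": [0,0,0],"rotation": [0,0,0]},
], gripper=40, squeeze=40)

```text
time: 17.8
tool_pos: [0.4581, -0.161, 0.0501]
orientation: [[-0.003, 1.0, 0.001], [1.0, 0.003, -0.0], [-0.0, 0.001, -1.0]]
wrist_force: [0.8, -0.4, 6.8]
grip_width: 0.0558
grasp_force: 40.0
```

arm_command([
  {"slide": [0,0,15],"rotation": [0,0,0]},
  {"slide": [0,0,45],"rotation": [0,0,0]},
  {"slide": [0,0,80],"rotation": [0,0,0]},
  {"slide": [5,15,95],"rotation": [0,0,0]},
  {"slide": [15,45,100],"rotation": [0,0,0]},
  {"slide": [27,80,100],"rotation": [0,0,0]},
  {"slide": [40,115,100],"rotation": [0,0,0]},
  {"slide": [53,150,100],"rotation": [0,0,0]},
  {"slide": [68,180,100],"rotation": [0,0,0]},
  {"slide": [80,200,100],"rotation": [0,0,0]},
])

```text
time: 18.63
tool_pos: [0.5374, 0.0431, 0.1489]
orientation: [[-0.006, 1.0, -0.002], [1.0, 0.006, 0.001], [0.001, -0.002, -1.0]]
wrist_force: [0.4, 0.2, -3.3]
grip_width: 0.0554
grasp_force: 40.0
```

arm_command([
  {"slide": [15,15,0],"rotation": [0,0,0]},
  {"slide": [35,35,0],"rotation": [0,0,0]},
  {"slide": [60,52,0],"rotation": [0,0,0]},
  {"slide": [85,60,0],"rotation": [0,0,0]},
  {"slide": [105,64,0],"rotation": [0,0,0]},
  {"slide": [112,65,-10],"rotation": [0,0,0]},
  {"slide": [112,65,-30],"rotation": [0,0,0]},
  {"slide": [112,65,-50],"rotation": [0,0,0]},
  {"slide": [112,65,-65],"rotation": [0,0,0]},
  {"slide": [112,65,-70],"rotation": [0,0,0]},
])

```text
time: 19.47
tool_pos: [0.6464, 0.1032, 0.0756]
orientation: [[-0.002, 1.0, -0.007], [1.0, 0.002, -0.002], [-0.002, -0.007, -1.0]]
wrist_force: [-0.6, 0.2, -3.2]
grip_width: 0.0557
grasp_force: 40.0
```

arm_command([
  {"slide": [0,0,-10],"rotation": [0,0,0]},
  {"slide": [0,0,-16],"rotation": [0,0,0]},
  {"slide": [0,0,-19],"rotation": [0,0,0]},
  {"slide": [0,0,-21],"rotation": [0,0,0]},
  {"slide": [0,0,-21],"rotation": [0,0,0]},
  {"slide": [0,0,-21],"rotation": [0,0,0]},
])

```text
time: 19.97
tool_pos: [0.6498, 0.1041, 0.0592]
orientation: [[-0.003, 1.0, 0.001], [1.0, 0.003, 0.0], [0.0, 0.001, -1.0]]
wrist_force: [-0.1, 0.5, -4.1]
grip_width: 0.0555
grasp_force: 40.0
```

arm_command([
  {"slide": [0,0,-1],"rotation": [0,0,0]},
  {"slide": [0,0,-2],"rotation": [0,0,0]},
  {"slide": [0,0,-2],"rotation": [0,0,0]},
])

```text
time: 20.22
tool_pos: [0.6499, 0.1042, 0.0572]
orientation: [[-0.003, 1.0, 0.001], [1.0, 0.003, 0.0], [0.0, 0.001, -1.0]]
wrist_force: [0.0, 0.5, -0.2]
grip_width: 0.0558
grasp_force: 40.0
```

arm_command([
  {"slide": [0,0,0],"rotation": [0,0,0]},
  {"slide": [0,0,0],"rotation": [0,0,0]},
  {"slide": [0,0,0],"rotation": [0,0,0]},
  {"slide": [0,0,0],"rotation": [0,0,0]},
  {"slide": [0,0,0],"rotation": [0,0,0]},
  {"slide": [0,0,0],"rotation": [0,0,0]},
  {"slide": [0,0,15],"rotation": [0,0,0]},
  {"slide": [0,0,40],"rotation": [0,0,0]},
  {"slide": [0,0,70],"rotation": [0,0,0]},
  {"slide": [0,0,100],"rotation": [0,0,0]},
], gripper=84)

```text
time: 21.05
tool_pos: [0.6491, 0.1038, 0.1573]
orientation: [[-0.003, 1.0, -0.001], [1.0, 0.003, -0.001], [-0.001, -0.001, -1.0]]
wrist_force: [0.9, 0.2, -0.2]
grip_width: 0.0839
grasp_force: 0.0
```

arm_command([
  {"slide": [-15,0,20],"rotation": [0,0,0]},
  {"slide": [-45,0,40],"rotation": [0,0,0]},
  {"slide": [-80,0,60],"rotation": [0,0,0]},
  {"slide": [-115,0,70],"rotation": [0,0,0]},
  {"slide": [-150,0,70],"rotation": [0,0,0]},
  {"slide": [-185,0,70],"rotation": [0,0,0]},
  {"slide": [-215,0,70],"rotation": [0,0,0]},
  {"slide": [-220,0,70],"rotation": [0,0,0]},
  {"slide": [-220,0,70],"rotation": [0,0,0]},
  {"slide": [-220,0,70],"rotation": [0,0,0]},
])

```text
time: 21.88
tool_pos: [0.4305, 0.1045, 0.2273]
orientation: [[-0.004, 1.0, 0.002], [1.0, 0.004, 0.001], [0.001, 0.002, -1.0]]
wrist_force: [0.8, 0.9, 0.6]
grip_width: 0.0838
grasp_force: 0.0
```

Run:
```python
from h import *
f=robot.grab_frame("top"); im=f["pixels"]
# expected piston top-centres and radii, overlaid for comparison
T=dict(a=(.6244,-.1344,.036,12),b=(.633,-.0549,.048,17),c=(.6418,.0246,.06,22.5),d=(.6506,.1042,.072,28))
s=4.8; big=cv2.resize(im[125:215,210:375],None,fx=s,fy=s,interpolation=cv2.INTER_CUBIC)[:,:,::-1].copy()
for x,y,h,r in T.values():
    z=.01+h; t=np.linspace(0,2*np.pi,60)
    p=np.array([topix(f,(x+r*1e-3*np.cos(q),y+r*1e-3*np.sin(q),z)) for q in t])
    cv2.polylines(big,[((p-[210,125]+.5)*s).astype(int)],True,(0,0,255),1)
cv2.imwrite("pics/t3.png",big)
g=robot.grab_frame("scene"); cv2.imwrite("pics/s3.png",g["pixels"][:,:,::-1])
```

```text
(no output)
```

View pics/t3.png

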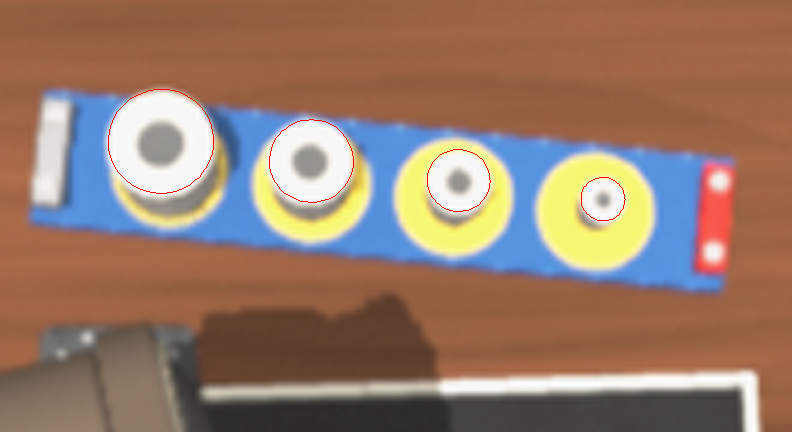

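View pics/s3.png

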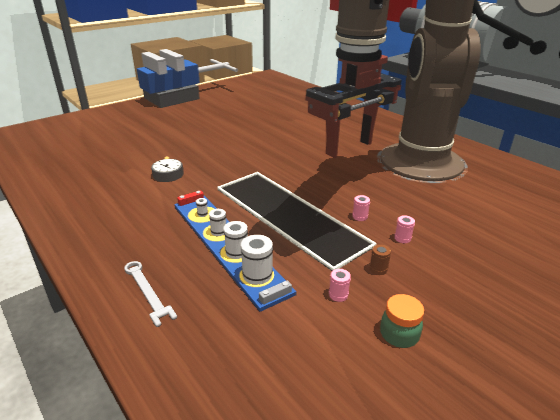

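In the top crop, all four piston tops lie inside their predicted circles: d (161,144), c (310,161), b (459,181) and a (602,200). In the scene view they stand upright in order, with the gripper clear and the gauge and tin where they were. I'm handing in.

```bash
python3 -c "
from bench import robot
print(robot.sign_off())"
```

```text
the job is handed in; nothing more can be done
None
```

The four pistons stand bore upward on their yellow marks, smallest at the red block and largest at the grey, with the gauge and tin untouched; I handed the job in at about 22 s, and no verdict came back.

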